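Seat the valve disc in the pump housing and close the keeper

ROBOT

A 7-joint arm with a two-finger parallel gripper is mounted at the origin on the work surface. World frame = base frame: x ahead of the robot, y to its left, z up, the work surface at z = 0. Lengths are in m, angles in rad, forces in N, time in s.
With the tool pointing down it reaches from about 0.425 to 1.025 m from the base axis. Payload 9.4 kg.
Tool frame: the origin (TCP) lies at the very end of the fingers, on their centre line; the grasp point (between the pads) lies 19 mm behind it; z points along the fingers, y is the line along which they close (so a half turn about z gives the same grasp; the last joint's range is limited). The gripper opens to 93 mm and grips with 3 to 60 N. Pads are 15 mm wide; open, the fingers measure 128 mm over their backs; the gripper's body (75 mm by 188 mm) begins 65 mm behind the grasp point.
Start: joints at [1.144, 0.599, -0.003, 1.599, 0.002, 0.943, -0.08], TCP at [0.248, -0.681, 0.219] pointing down, gripper open.
Joint ranges: [-2.57, 2.57], [-0.35, 1.97], [-1.29, 1.29], [0.11, 2.56], [-1.05, 4.19], [0.11, 1.86], [-2.63, 2.63]. Speed limits (rad/s): [2.22, 2.22, 3.01, 3.01, 3.14, 3.14, 3.14].

INTERFACE

Orientations are given as a rotation vector (axis times angle).
In Python, from rig import * gives the robot as it stands.
- The arm moves only by the shell command python3 -m crank 'ROWS' [OPENING]. ROWS is text: rows parted by semicolons, each of 6 numbers parted by spaces: the shift along the tool's x, y, z in units of 10 cm (1.0 is 10 cm), then the turn, a rotation vector about the tool's x, y, z in units of pi rad (1.0 is pi rad). A call has 1 to 8 rows; each row shifts and turns the commanded pose from where the row before left it, along the tool's axes as they then stand; what a row does not reach is not made up. A row lasts 1/8 s, in which the tool goes at most 62.5 mm and 10.7 degrees, less where a joint would pass 70% of its speed; a pose out of reach is approached as far as the arm can. A call with a number of a shift or a turn outside -1 to 1 is refused whole. A call with a gripper value outside its range is refused whole. OPENING is the opening, from 0 (shut) to 1 (fully open), set as the call begins (- or left out, the last holds). The fingers move at their own pace and stop on an object; the grip force is fixed at half the most. Time passes only in rows, so rows that do not move let the fingers close. It gives the time, the measured TCP pose, the force, the opening and the grip force at its end, in the units of the state.
- get_obs(): the state, without advancing time (a new reading comes with each control period).
- get_image(name): name is "scene" or "side" or "wrist"; returns the picture (420x560x3 uint8, blue, green, red); there is no depth.
- calibration(name): a dict with "intrinsics" (3x3 intrinsics, pixels), "R" (3x3) and "t" (3): a world point X has camera coordinates R X + t; the wrist camera has in their place "T_tool_cam" (4x4, takes a point from camera to tool coordinates, whose origin is the TCP and whose axes are the flange's). Camera axes: x right, y down, z forward; pixel columns grow to the right and rows downward; lengths in m; the calibration is good to about 2 mm. A picture is of the moment at which its call begins: read the wrist's pose just before it. calibration takes no time and is no camera call.
- job_done(): hands the job in; it is judged then, once.
The state is a dict: "time": time; "qpos": joint angles; "qd": joint speeds; "joint_efforts": joint torques, N m; "tcp_pos": TCP position; "ee_rot": TCP orientation; "wrist_force": force on the tool from outside, world axes, zero at the start; "torque": the same for the moment, N m; "width": finger opening in m; "finger_force": force on a finger pad.
Only numpy, scipy, OpenCV 4.12 (cv2) and the standard library are available. Lean on these libraries where they do the work, as an engineer would, in place of code of your own. Each camera call takes 0.05 s, during which the arm holds its last target. There are 200 camera calls.

TASK

Push the loose brass valve disc across the top of the blue pump housing until it drops into the round recess and lies flat and flush in it, then push the red knob to swing the steel keeper over the disc, fully home against its stop. Only push with the fingers: the disc must never be lifted off the housing or turned over. Leave everything else on the bench undisturbed.

Things in the scene. Friction and masses are not known exactly. Their poses are not given: they have to be found in the camera images.
- housing: Blue pump housing bolted to the bench (all sizes in mm), a block 190 (x) by 260 (y) by 40 high; a pipe stub on its +x side, below the top face, reaches 128 from the centre. Origin at the centre of its underside, z up; yaw varies. In the centre of its flat smooth top face is a round recess, 64 diameter, 12 deep, flat floor. The dark marks at the corners are flush.
- seat (a point): Centre of the recess floor, 28 above the bench, 12 below the housing's top face; axes as the housing's.
- disc: Loose brass valve disc, 60 mm diameter, 12 mm thick, 0.2 to 0.4 kg. Origin at the centre of its underside, z along its axis. Starts flat on the housing's top face (40 above the bench), towards the housing's -y end, 78 to 106 from the recess centre, beside the recess. Ordinary dry friction. Seated, it is flush with the top face.
- pivot (a point): Pivot axis of the keeper on the housing's top face (40 above the bench), 70 from the recess centre towards the housing's +y end. Axis vertical.
- keeper (a joint): Keeper: steel bar 16 wide reaching 62 from the pivot, 4 to 12 above the housing's top face. Angle in rad: 0 = closed, at its stop, pointing from the pivot straight at the recess centre, over the seated disc; grows as it opens counterclockwise seen from above (at pi/2 along housing +x). Starts at 1.3 to 1.9, most 2.1. Friction 1 to 2 N at the knob; stays where left. A disc standing proud blocks it.
- keeper_knob (a point): Middle of the grip height of the red upright round knob on the keeper, 15 diameter, its axis 52 from the pivot; this point is 28 above the housing's top face (68 above the bench). The knob rises from the bar (12 above the top face) to 45 above the top face.
- bolt: Bystander: dark steel bolt standing on its head on the housing near its -x, +y corner; head 22 diameter, 43 tall. Origin at the centre of its underside.
- gasket: Bystander: black rubber ring lying on the bench on the robot's side of the housing, 56 outside diameter, 6 thick. Origin at the centre of its underside.
- screwdriver: Bystander: screwdriver with red handle lying on the bench on the robot's side of the housing. Origin on its underside.
- tumbler: Bystander: glass tumbler on the bench, 66 diameter, 110 tall, beside the work. Origin at the centre of its underside.
- jar: Bystander: glass jar with blue cap, 68 diameter, 80 tall, beside the work. Origin at the centre of its underside.
- tin: Bystander: tin with green label, 74 diameter, 100 tall, beside the work. Origin at the centre of its underside.
- mallet: Bystander: wooden mallet lying on the bench at the right, far from the work. Origin on its underside.
There are look-alikes about, which are no part of the job. What is meant by the disc is not orange, pink or white, and is the smaller of those in its own colour.

How it is judged:
On the way, in this order (a step that is already met when the one before it is completed fails the run):
1. the disc has dropped into the recess, flat on its floor, the keeper still open (horizontal distance between disc and seat below 0.004 m and z of disc in the frame of seat below 0.002 m and angle between disc's own z axis and vertical below 0.05 rad and value of joint keeper above 0.3 rad), for 0.2 s.
2. the keeper is swung fully home over the disc (value of joint keeper below 0.1 rad), for 0.2 s.
At the end, for the whole second after the job is handed in: The disc lies flat in the recess (centre within 4 mm of the recess centre, underside within 2 mm of its floor, tilt under 0.05 rad), at rest, and the keeper is within 0.1 rad of its closed stop (horizontal distance between disc and seat below 0.004 m and z of disc in the frame of seat below 0.002 m and angle between disc's own z axis and vertical below 0.05 rad and value of joint keeper below 0.1 rad and linear speed of disc below 0.02 m/s); the robot touches nothing.
It fails at once if the disc is lifted off the housing (underside centre more than 6 mm above its top face) (z of disc in the frame of housing above 0.046 m).
It fails at once if the disc is pushed off the housing (z of disc in the frame of housing below 0.02 m).
It fails at once if the disc is tipped up or turned over (more than 0.7 rad) (angle between disc's own z axis and vertical above 0.7 rad).
It fails at once if a bystander is moved by more than 15 mm or knocked over (distance of any of bolt, gasket, screwdriver, tumbler, jar, tin, mallet from where it was at the start of the episode above 0.015 m or angle between any of bolt, tumbler, jar, tin's own z axis and vertical above 0.5 rad).
It also fails if it takes over 48 s, if anything falls off the work surface, if the arm or the gripper's body presses on something with over 40 N, if the wrist force passes 120 N, or if a joint passes its speed limit or range.

## Working session

There is one attempt and no reset: what is moved stays moved. The work goes in short steps, Python scripts to look and compute and a shell command to move; the robot and the scene stay as the last step left them, time stands still between calls to the robot, and variables do not carry over. Pictures are saved under pics/ and viewed, at most 10 in all, crops included, and the job is handed in when it is done.

```bash
mkdir -p pics; ls
python3 - <<'E'
from rig import *
import cv2
for n in ("scene","side"):
    cv2.imwrite(f"pics/{n}0.png",get_image(n))
    c=calibration(n);print(n,c)
print(calibration("wrist"));o=get_obs();print(o)
E
```

```text
pics
scene {'intrinsics': array([[519.18594194,   0.        , 276.77376736],
       [  0.        , 519.18594194, 211.17798523],
       [  0.        ,   0.        ,   1.        ]]), 'R': array([[ 0.4761533 ,  0.87933947, -0.00633522],
       [ 0.75611157, -0.41308368, -0.50759941],
       [-0.44896917,  0.236905  , -0.86156991]]), 't': array([-0.23914844, -0.41097538,  1.70751422])}
side {'intrinsics': array([[440.36141406,   0.        , 276.77566026],
       [  0.        , 440.36141406, 209.22625298],
       [  0.        ,   0.        ,   1.        ]]), 'R': array([[-0.99600911, -0.08831599,  0.01288928],
       [-0.05877222,  0.54031304, -0.8394091 ],
       [ 0.067169  , -0.83681665, -0.54334724]]), 't': array([0.53003814, 0.10662526, 1.26754431])}
{'intrinsics': array([[350.49411116,   0.        , 275.01520418],
       [  0.        , 350.49411116, 206.43273192],
       [  0.        ,   0.        ,   1.        ]]), 'T_tool_cam': array([[ 1.16669536e-04, -9.62549636e-01, -2.71105487e-01,
         7.50655786e-02],
       [ 9.99999494e-01, -1.58668379e-04,  9.93693160e-04,
        -3.
[... 181 characters left out ...]
0]])}
{'time': 0.1, 'qpos': array([ 1.1443051 ,  0.60006092, -0.00256213,  1.60004058,  0.00180033,
        0.94291949, -0.079803  ]), 'qd': array([ 0.00024535, -0.00177665,  0.00098886, -0.00066204, -0.00072581,
       -0.00031891, -0.0001272 ]), 'joint_efforts': array([ 4.74721528e-03, -7.66559315e+01,  1.50139097e+00, -2.52941537e+01,
       -5.23911207e-02,  1.35839664e-02,  9.59976069e-05]), 'tcp_pos': array([ 0.24830496, -0.68068346,  0.21783797]), 'ee_rot': array([-3.09229041e+00, -5.46524187e-01,  5.77346791e-04]), 'wrist_force': array([ 0.82097181, -0.31971622,  0.6124131 ]), 'torque': array([-0.03345784, -0.0279195 , -0.02834011]), 'finger_force': 0.0, 'width': 0.09245989222966305}
```

View pics/scene0.png

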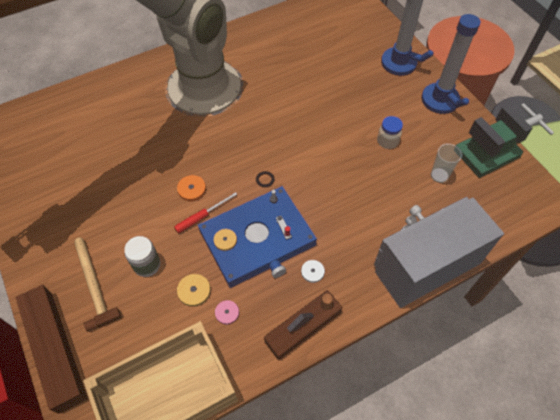

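View pics/side0.png

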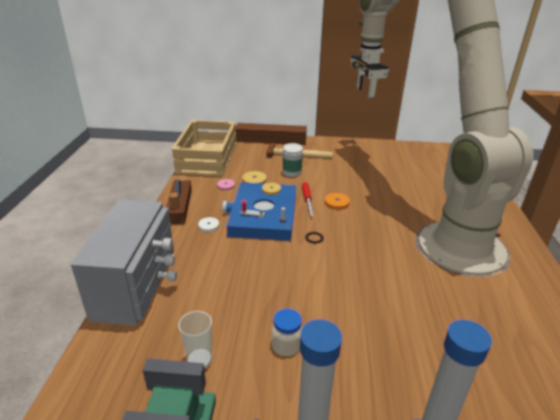

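Candidates in the scene view: orange (190,187), brass on the housing (225,239), larger brass on the bench (193,289), pink (227,312) and white (313,271). The one meant is the brass at (225,239): it's on the housing and smaller than the other brass one. The recess is at (257,232), the red knob at (288,230) and the bolt at (273,197). I'll measure these and confirm with a crop.

```bash
cat > h.py <<'E'
from rig import *
import cv2, numpy as np
from scipy.spatial.transform import Rotation as Ro
def cam(n):
    c=calibration(n);K=c["intrinsics"]
    if n!="wrist": return K,c["R"],c["t"]
    o=get_obs();T=np.eye(4);T[:3,:3]=Ro.from_rotvec(o["ee_rot"]).as_matrix();T[:3,3]=o["tcp_pos"]
    W=np.linalg.inv(T@c["T_tool_cam"]);return K,W[:3,:3],W[:3,3]
def ray(C,uv,z):
    K,R,t=C;d=R.T@np.linalg.solve(K,[uv[0],uv[1],1]);o=-R.T@t
    return o+d*(z-o[2])/d[2]
def proj(C,X):
    K,R,t=C;p=K@(R@np.asarray(X)+t);return p[:2]/p[2]
def blobs(m,amin=20):
    n,l,s,c=cv2.connectedComponentsWithStats(m.astype(np.uint8))
    return [(s[i,4],c[i].round(1),s[i,:4],l==i) for i in range(1,n) if s[i,4]>=amin]
def masks(im):
    h=cv2.cvtColor(im,cv2.COLOR_BGR2HSV);H,S,V=[h[...,i].astype(int) for i in range(3)]
    return dict(brass=(H>14)&(H<30)&(S>110)&(V>120),blue=(H>100)&(H<125)&(S>130),red=((H<6)|(H>172))&(S>150)&(V>100),grey=(S<70)&(V>100))
E
python3 - <<'E'
from h import *
for n,box in(("scene",(180,170,150,120)),("side",(215,165,90,80))):
    C=cam(n);im=cv2.imread(f"pics/{n}0.png");x,y,w,h=box;print(n)
    M=masks(im)
    for k,z in(("brass",.052),("blue",.04),("red",.068),("grey",.04)):
        for a,c,s,_ in blobs(M[k][y:y+h,x:x+w],12):
            print(k,a,c+[x,y],s+[x,y,0,0],ray(C,c+[x,y],z).round(4))
    if n=="scene":
        a,c,s,m=max(blobs(M["blue"]&(np.indices(M["blue"].shape)[1]<320)),key=lambda b:b[0])
        print(cv2.approxPolyDP(cv2.convexHull(np.argwhere(m)[:,::-1].astype(np.int32)),4,True)[:,0])
        cv2.imwrite("pics/crop.png",cv2.resize(im[y:y+h+30,x:x+w],None,fx=4,fy=4,interpolation=2))
E
```

```text
scene
brass 340 [224.8 239.4] [214 230  22  20] [ 0.5714 -0.192   0.052 ]
brass 397 [194.5 282.1] [180 274  31  16] [ 0.6437 -0.3105  0.052 ]
blue 4091 [259.8 234.2] [201 190 111  88] [ 0.5958 -0.1017  0.04  ]
red 261 [192.6 219.5] [180 209  28  23] [ 0.4853 -0.2435  0.068 ]
red 20 [287.1 229. ] [285 227   5   5] [ 0.63  -0.038  0.068]
grey 94 [291.7 205.8] [268 186  49  53] [0.5595 0.0159 0.04  ]
grey 99 [221.8 201.6] [207 192  30  20] [ 0.4552 -0.1469  0.04  ]
grey 23 [255.  197.8] [244 193  23  11] [ 0.4882 -0.0607  0.04  ]
grey 34 [221.5 213.2] [205 206  34  16] [ 0.4884 -0.1635  0.04  ]
grey 122 [282.5 226.3] [276 216  16  23] [ 0.6037 -0.0372  0.04  ]
grey 382 [256.4 232.4] [245 223  24  20] [ 0.5867 -0.1072  0.04  ]
grey 22 [217.8 232.9] [213 228  15  15] [ 0.5387 -0.1982  0.04  ]
grey 430 [312.4 270.6] [301 260  24  23] [ 0.7536 -0.0323  0.04  ]
grey 74 [277.7 269.7] [272 265  14  12] [ 0.709 -0.109  0.04 ]
[[311 233]
 [310 241]
 [278 265]
 [234 277]
 [224 273]
 [201 229]
 [277 190]
 [284 191]]
side
brass 907 [258.3 175.8] [221 165  71  29] [ 0.619  -0.2597  0.052 ]
brass 14 
[... 474 characters left out ...]
8] [246 240  18   5] [0.5842 0.1139 0.052 ]
brass 14 [271.6 243.4] [268 242   8   3] [0.5369 0.1116 0.052 ]
blue 2440 [261.7 213.6] [227 184  68  55] [ 0.5824 -0.0475  0.04  ]
red 23 [303.6 188.3] [303 183   2  13] [ 0.4621 -0.1645  0.068 ]
red 19 [243.5 205.3] [243 201   2  10] [ 0.6364 -0.0441  0.068 ]
grey 60 [290.9 173.8] [283 171  18   6] [ 0.5105 -0.3087  0.04  ]
grey 216 [259.6 196.1] [222 181  75  50] [ 0.601  -0.1476  0.04  ]
grey 275 [258.9 208.6] [241 201  33  17] [ 0.5942 -0.0741  0.04  ]
grey 38 [282.5 213.3] [280 207   6  13] [ 0.5203 -0.0559  0.04  ]
grey 18 [227.6 219.4] [226 213   4  14] [ 0.6786 -0.006   0.04  ]
grey 38 [216.2 223.1] [215 218   4  12] [0.708  0.0164 0.04  ]
```

View pics/crop.png

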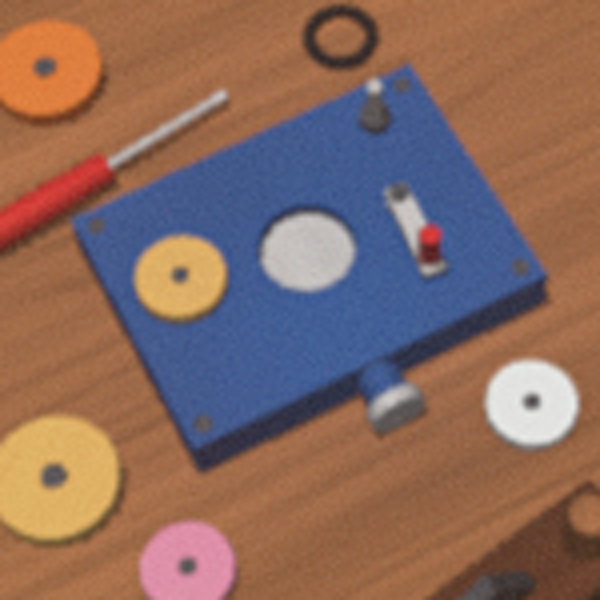

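The crop confirms the disc at scene pixel (225,239): it lies on the housing and is the smaller brass one. The keeper is open at the right with its knob at (287,229). Next I'll find the housing pose.

Run:
```python
from h import *
C=cam("scene");P=[ray(C,np.array(p)/4+[180,170],.04)[:2] for p in((75,217),(407,67),(545,277),(200,447))]
P=np.array(P);print(P.round(4),[np.linalg.norm(P[i]-P[i-1]).round(3) for i in range(4)])
y=(P[1]-P[0])+(P[2]-P[3]);y/=np.linalg.norm(y);c=P.mean(0)
s=ray(C,(256.5,232.6),.028)[:2];d=ray(C,(224.9,239.0),.052)[:2];k=ray(C,(287.3,227),.085)[:2]
print("c",c,"seat",s,"disc",d,"knobtop",k,"+y",y,"deg",np.degrees(np.arctan2(*y[::-1])))
print("|disc-seat|",np.linalg.norm(d-s),"dir",np.degrees(np.arctan2(*(s-d)[::-1])))
R=Ro.from_rotvec(get_obs()["ee_rot"]).as_matrix();print(R.round(3))
```

```text
[[ 0.4902 -0.2321]
 [ 0.4917  0.0219]
 [ 0.6808  0.0223]
 [ 0.6804 -0.2307]] [np.float64(0.19), np.float64(0.254), np.float64(0.189), np.float64(0.253)]
c [ 0.58573902 -0.1046331 ] seat [ 0.58139148 -0.10471386] disc [ 0.57045165 -0.19123039] knobtop [ 0.63313895 -0.03935032] +y [0.00369562 0.99999317] deg 89.7882563385815
|disc-seat| 0.08720545045760869 dir 82.79331793461844
[[ 0.939  0.343 -0.001]
 [ 0.343 -0.939  0.001]
 [-0.    -0.001 -1.   ]]
```

```bash
python3 -m crank '0.5 -0.35 -0.05 0 0 0;0.5 -0.35 -0.05 0 0 0;0.5 -0.35 -0.05 0 0 0;0.5 -0.35 -0.05 0 0 0;0.5 -0.35 -0.05 0 0 0;0.5 -0.35 -0.05 0 0 0;0.5 -0.35 -0.05 0 0 0;0.5 -0.35 0 0 0 0' 0.43
python3 -m crank '0 0 0 0 0 -0.057;0 0 0 0 0 -0.057;0 0 0 0 0 -0.057;0 0 0 0 0 -0.057;0 0 0 0 0 -0.057;0 0 0 0 0 -0.057;0 0 0 0 0 0'
cat > go.py <<'E'
from h import *
import sys
t=np.array([float(a) for a in sys.argv[1:4]]);o=get_obs();R=Ro.from_rotvec(o["ee_rot"]).as_matrix()
print("tool shift (10cm):",(R.T@(t-o["tcp_pos"])*10).round(3),"yaw",np.degrees(np.arctan2(R[1,0],R[0,0])).round(2),"down",R[:,2].round(3),"tcp",o["tcp_pos"].round(4))
E
python3 go.py 0.563 -0.23 0.25
```

```text
time: 1.1
tcp_pos: [0.5292, -0.2793, 0.2539]
ee_rot: [3.093, 0.546, 0.0]
wrist_force: [2.0, -0.7, -0.0]
width: 0.04
finger_force: 0.0
time: 1.98
tcp_pos: [0.5279, -0.2811, 0.2533]
ee_rot: [-2.379, -2.051, 0.0]
wrist_force: [-0.6, 0.5, -0.4]
width: 0.04
finger_force: 0.0
tool shift (10cm): [0.557 0.271 0.033] yaw 81.52 down [-0.001  0.001 -1.   ] tcp [ 0.5279 -0.2811  0.2533]
```

```bash
python3 -m crank '0.28 0.135 0 0 0 0;0.28 0.135 0 0 0 0;0 0 0 0 0 0;0 0 0 0 0 0'
python3 - <<'E'
from h import *
C=cam("wrist");im=get_image("wrist");cv2.imwrite("pics/w1.png",im);M=masks(im)
for k,z in(("brass",.052),("grey",.028),("red",.085),("blue",.04)):
    for a,c,s,_ in blobs(M[k],300): print(k,a,c,s,ray(C,c,z).round(4))
E
```

```text
time: 2.48
tcp_pos: [0.5627, -0.2301, 0.2534]
ee_rot: [-2.381, -2.05, 0.001]
wrist_force: [-0.5, 0.2, -0.5]
width: 0.0398
finger_force: 0.0
brass 2314 [275.7 141.9] [248 115  56  56] [ 0.5692 -0.1896  0.052 ]
brass 3446 [ 92.5 174.1] [ 58 141  70  68] [ 0.3719 -0.1941  0.052 ]
brass 378 [346.6 219.2] [316 201  71  67] [ 0.6339 -0.2842  0.052 ]
brass 369 [173.2 337.2] [169 306  13  62] [ 0.411  -0.4034  0.052 ]
brass 304 [377.6 338.8] [372 307  10  61] [ 0.6569 -0.4425  0.052 ]
grey 519 [398.2  37.2] [385  17  22  42] [ 0.7081 -0.106   0.028 ]
grey 3195 [277.8  55.5] [247  23  62  66] [ 0.5841 -0.1049  0.028 ]
grey 548 [154.7 112.9] [136  70  38  89] [ 0.4444 -0.1419  0.028 ]
grey 1880 [425.  185.1] [400 161  51  49] [ 0.73   -0.2652  0.028 ]
grey 1961 [208.  278.5] [187 244  46  69] [ 0.4618 -0.3438  0.028 ]
grey 1933 [342.3 278.8] [318 244  46  69] [ 0.6254 -0.3688  0.028 ]
grey 1706 [523.4 282.8] [488 260  72  53] [ 0.8461 -0.4074  0.028 ]
grey 312 [551.6 334.2] [542 325  18  21] [ 0.8853 -0.4877  0.028 ]
grey 3490 [249.9 353.3] [193 332 142  60] [ 0.4946 -0.4586  0.028 ]
grey 616 [347.3 367.9] [336 351  21  41] [ 0.6193 -0.5005  0.028 ]
grey 908 [543.3 368.8] [527 350  33  43] [ 0.8778 -0.5406  0.028 ]
grey 425 [554.5 398.5] [546 363  14  55] [ 0.8958 -0.5926  0.028 ]
red 1762 [186.4 197.5] [163 156  46  83] [ 0.4747 -0.2269  0.085 ]
blue 23285 [278.3  73.7] [172   0 222 192] [ 0.5817 -0.1235  0.04  ]
```

View pics/w1.png

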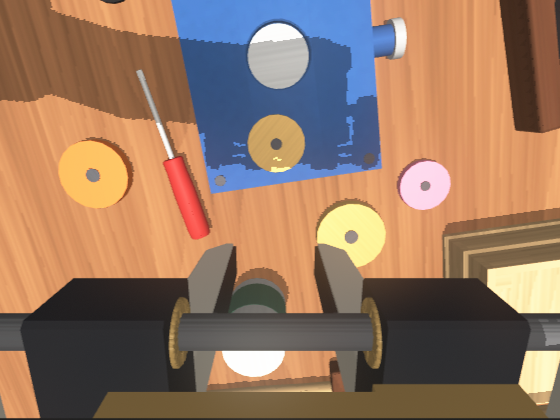

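The wrist view shows the disc at pixel (276,143), the recess at (278,56) and open space behind the disc. Yaw 81.5° lines the tool's x axis up with the push line, so I'll descend behind the disc.

```bash
python3 -m crank '-0.06 0 0.5 0 0 0;0 0 0.5 0 0 0;0 0 0.5 0 0 0;0 0 0.3 0 0 0;0 0 0.2 0 0 0;0 0 0.07 0 0 0;0 0 0 0 0 0'; python3 go.py 0.5628 -0.2355 0.0435
```

```text
time: 3.4
tcp_pos: [0.562, -0.2361, 0.0467]
ee_rot: [-2.379, -2.051, 0.001]
wrist_force: [0.2, 0.2, 0.5]
width: 0.0402
finger_force: 0.0
tool shift (10cm): [0.007 0.007 0.032] yaw 81.53 down [-0. -0. -1.] tcp [ 0.562  -0.2361  0.0467]
```

```bash
python3 -m crank '0 0.007 0.03 0 0 0;0.1 0 0 0 0 0;0.1 0 0 0 0 0;0.12 0 0 0 0 0;0.12 0 0 0 0 0;0.12 0 0 0 0 0;0.12 0 0 0 0 0;0.12 0 0 0 0 0'
python3 - <<'E'
from h import *
C=cam("wrist");im=get_image("wrist");cv2.imwrite("pics/w2.png",im);M=masks(im)
for k,z in(("brass",.052),("grey",.028)):
    for a,c,s,_ in blobs(M[k],800): print(k,a,c,s,ray(C,c,z).round(4))
E
python3 go.py 0.583 -0.105 0.0435
```

```text
time: 4.4
tcp_pos: [0.5748, -0.1556, 0.0436]
ee_rot: [2.378, 2.053, -0.0]
wrist_force: [0.1, -1.9, 2.2]
width: 0.0401
finger_force: 1.5
brass 1512 [508.6  36.9] [498   0  25  82] [ 0.6846 -0.0674  0.052 ]
brass 14848 [527.  193.5] [477   4  83 309] [ 0.6952 -0.1359  0.052 ]
brass 11555 [274.8 204.7] [212 143 126 124] [ 0.5791 -0.1242  0.052 ]
brass 3127 [ 82.1 227.4] [ 51 182  64  96] [ 0.487  -0.1219  0.052 ]
brass 3059 [ 26.6 247. ] [  0 186  62 123] [ 0.4575 -0.1276  0.052 ]
brass 1731 [ 16.7 389.8] [  0 351  39  67] [ 0.4239 -0.2076  0.052 ]
brass 11419 [340.6 403.3] [ 94 377 456  41] [ 0.5986 -0.2427  0.052 ]
grey 2508 [308.7   7.6] [234   0 174  23] [ 0.6075 -0.0392  0.028 ]
grey 2445 [525.1 117.3] [487  81  62  78] [ 0.7091 -0.104   0.028 ]
grey 5981 [280.9 129.9] [217  93 124  94] [ 0.5869 -0.0923  0.028 ]
grey 1457 [ 39.1 227. ] [  7 172  65 114] [ 0.4487 -0.1245  0.028 ]
grey 1994 [342.5 278.8] [319 243  45  70] [ 0.61   -0.1799  0.028 ]
grey 2001 [207.6 278.8] [187 244  45  69] [ 0.5337 -0.1686  0.028 ]
grey 7383 [275.2 340.8] [177 318 197  74] [ 0.5659 -0.2151  0.028 ]
grey 2901 [542.9 364.9] [518 319  42  99] [ 0.7268 -0.2564  0.028 ]
tool shift (10cm): [0.491 0.008 0.002] yaw 81.71 down [ 0.     0.001 -1.   ] tcp [ 0.5752 -0.1535  0.0436]
```

View pics/w2.png

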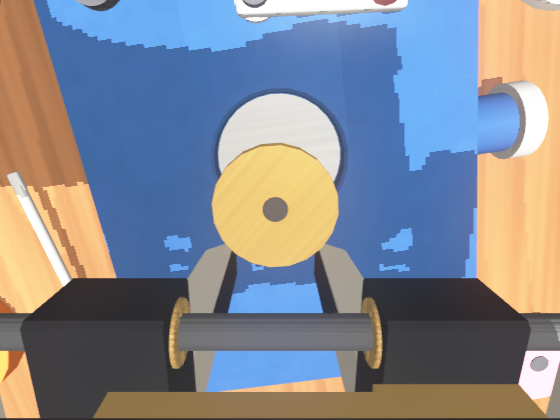

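The disc is at (275,205) and sits evenly against both fingers. The recess floor is centred near (279,155).

Run:
```python
from h import *
C=cam("wrist");o=get_obs();R=Ro.from_rotvec(o["ee_rot"]).as_matrix()
s=ray(C,(279,155),.028);d=ray(C,(275.2,205),.052);print(s,d,(R.T@(s-d)*10).round(3))
```

```text
[ 0.58444381 -0.10248777  0.028     ] [ 0.579579  -0.1221617  0.052    ] [0.201 0.02  0.24 ]
```

```bash
python3 -m crank '0.05 0.007 0 0 0 0;0.05 0.007 0 0 0 0;0.04 0.005 0 0 0 0;0.03 0 0 0 0 0;0.02 0 0 0 0 0;0.02 0 0 0 0 0;0.02 0 0 0 0 0;0 0 0 0 0 0'
python3 - <<'E'
from h import *
C=cam("wrist");im=get_image("wrist");cv2.imwrite("pics/w3.png",im);M=masks(im)
for a,c,s,_ in blobs(M["brass"],5000): print(a,c,s,ray(C,s[:2]+s[2:]/2,.04).round(4))
E
python3 go.py 0.584 -0.1025 0.0435
```

```text
time: 5.45
tcp_pos: [0.5799, -0.1337, 0.0436]
ee_rot: [-2.378, -2.053, -0.0]
wrist_force: [0.4, -0.7, 0.2]
width: 0.0401
finger_force: 0.0
7427 [535.9 217.8] [494  86  66 227] [ 0.7088 -0.1212  0.04  ]
10021 [274.8 203.9] [216 146 118 116] [ 0.5839 -0.1051  0.04  ]
6445 [435.8 402.2] [290 384 257  34] [ 0.6508 -0.238   0.04  ]
tool shift (10cm): [ 0.316 -0.005  0.001] yaw 81.61 down [-0.  0. -1.] tcp [ 0.5799 -0.1338  0.0436]
```

View pics/w3.png

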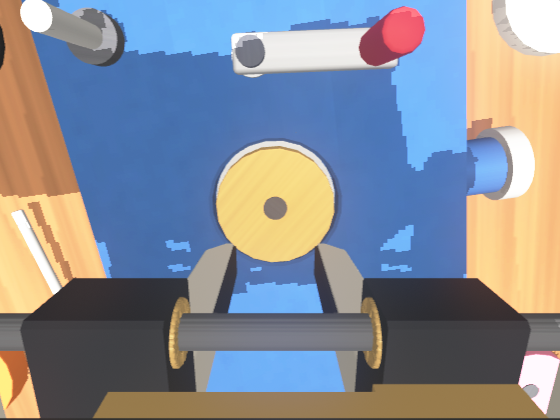

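The disc's apparent diameter fell from 126 to 118 px, which is what a 12 mm drop would give, and the contact force is gone. It is flush at (275,204). The keeper pivot is at (251,51) and the knob top at about (404,29).

```bash
python3 - <<'E'
from h import *
C=cam("wrist")
p=ray(C,(251,50),.052)[:2];k=ray(C,(404,29),.085)[:2];k2=ray(C,(377,55),.054)[:2]
print("pivot",p,"knob",k,k2)
for q in(k,k2):
    v=q-[.584,-.035];print(np.linalg.norm(v),np.arctan2(v[0],-v[1]))
E
python3 -m crank '0 0 -0.4 0 0 0;0 0 -0.4 0 0 0;0 0 0 0 0 0' 0
python3 go.py 0.64 0.0 0.13
```

```text
pivot [ 0.58415968 -0.03506489] knob [ 0.63540104 -0.0411466 ] [ 0.63512711 -0.04478298]
0.05176724471218331 1.4517802755892055
0.05205466162390965 1.3817354073573016
time: 5.88
tcp_pos: [0.5815, -0.1344, 0.1264]
ee_rot: [2.376, 2.05, 0.005]
wrist_force: [-0.3, -0.3, 0.0]
width: 0.0144
finger_force: 0.0
tool shift (10cm): [ 1.415  0.382 -0.034] yaw 81.57 down [ 0.005 -0.001 -1.   ] tcp [ 0.5815 -0.1344  0.1264]
```

```bash
python3 -m crank '0.5 0.14 0 0 0 0;0.5 0.14 0 0 0 0;0 0 0 0 0 0;0 0 0 0 0 0' 0
python3 go.py 0.6398 -0.0129 0.058
```

```text
time: 6.38
tcp_pos: [0.6214, -0.0395, 0.1226]
ee_rot: [-2.377, -2.053, 0.003]
wrist_force: [0.1, -0.9, 0.4]
width: 0.0003
finger_force: 0.0
tool shift (10cm): [0.29  0.144 0.646] yaw 81.63 down [-0.002 -0.001 -1.   ] tcp [ 0.6214 -0.0395  0.1226]
```

```bash
python3 -m crank '0.29 0.14 0 0 0 0;0 0 0 0 0 0;0 0 0.35 0 0 0;0 0 0.29 0 0 0;0 0 0 0 0 0;0 0 0 0 0 0'
python3 - <<'E'
from h import *
C=cam("wrist");im=get_image("wrist");cv2.imwrite("pics/w4.png",im)
E
python3 go.py 0.6376 -0.0278 0.058
```

```text
time: 7.12
tcp_pos: [0.6403, -0.0135, 0.0603]
ee_rot: [2.379, 2.051, -0.0]
wrist_force: [-0.0, -0.4, 0.5]
width: 0.0005
finger_force: 0.0
tool shift (10cm): [-0.149 -0.009  0.027] yaw 81.55 down [ 0.001 -0.    -1.   ] tcp [ 0.6407 -0.0132  0.0607]
```

View pics/w4.png

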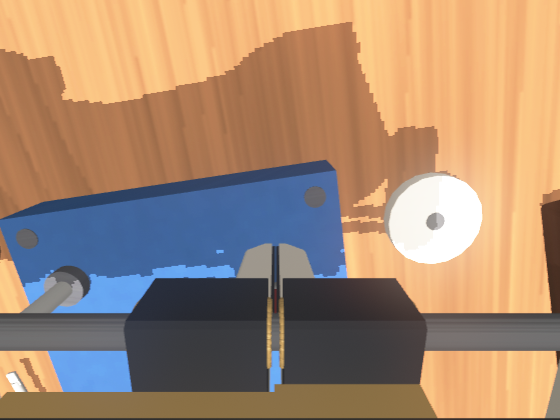

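The closed fingers stand clear on the housing, with the bolt at (65,290) well to the side and the knob hidden behind the fingers. I'll swing the knob around the pivot.

```bash
python3 -m crank '-0.15 0 0.02 0 0 0;-0.093 0.018 0 0 0 0.0556;-0.093 0.018 0 0 0 0.0556;-0.093 0.018 0 0 0 0.0556;-0.093 0.018 0 0 0 0.0556;-0.093 0.018 0 0 0 0.0556;0 0 0 0 0 0'
python3 go.py 0.584 -0.035 0.058
```

```text
time: 8.05
tcp_pos: [0.6241, -0.0726, 0.0583]
ee_rot: [3.022, 0.854, 0.0]
wrist_force: [-0.1, 0.6, -0.2]
width: 0.0003
finger_force: 0.0
tool shift (10cm): [-0.145 -0.531  0.003] yaw 31.54 down [ 0.001 -0.001 -1.   ] tcp [ 0.6241 -0.0726  0.0583]
```

```bash
python3 -m crank '-0.093 0.018 0 0 0 0.0556;-0.093 0.018 0 0 0 0.0556;-0.093 0.018 0 0 0 0.0556;-0.015 0 0 0 0 0.008;0 0 0 0 0 0'
python3 go.py 0.584 -0.035 0.058
```

```text
time: 8.68
tcp_pos: [0.6004, -0.0871, 0.0581]
ee_rot: [3.14, 0.01, 0.004]
wrist_force: [3.9, -3.8, 1.0]
width: 0.0002
finger_force: 2.1
tool shift (10cm): [-0.161 -0.522  0.001] yaw 0.38 down [ 0.002 -0.001 -1.   ] tcp [ 0.6004 -0.0871  0.0581]
```

```bash
python3 -m crank '-0.015 0 0 0 0 0;-0.015 0 0 0 0 0;0 0 0 0 0 0;0 0 0 0 0 0'
python3 -m crank '0.1 0 0 0 0 0;0.2 0 0 0 0 0;0 0 -0.5 0 0 0;-0.2 0 -0.5 0 0 0;-0.5 0 0 0 0 0;-0.5 0 0 0 0 0;0 0 0 0 0 0;0 0 0 0 0 0'
python3 - <<'E'
from h import *
C=cam("wrist");im=get_image("wrist");cv2.imwrite("pics/w5.png",im)
E
```

```text
time: 9.18
tcp_pos: [0.6002, -0.0871, 0.0584]
ee_rot: [3.14, 0.01, 0.011]
wrist_force: [10.1, -3.3, -2.9]
width: 0.0004
finger_force: 5.4
time: 10.18
tcp_pos: [0.5067, -0.086, 0.1578]
ee_rot: [-3.141, -0.006, -0.0]
wrist_force: [0.5, 0.2, 0.0]
width: 0.0002
finger_force: 0.0
```

View pics/w5.png

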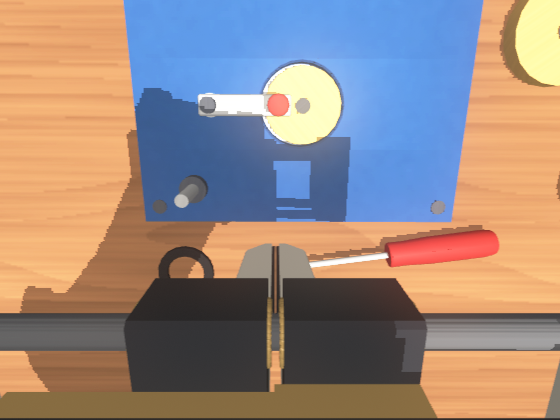

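The bar runs straight from the pivot at (208,105) over the disc hole at (303,105), and the force had risen to 10 N against the stop. The disc is flush in the recess, and the bolt, gasket and screwdriver are undisturbed. I'll hand it in.

```bash
python3 -c "
from rig import *
print(job_done())"
```

```text
the job is handed in; nothing more can be done
None
```

The job is handed in at about 10 s: by the camera, the disc lies flush in the recess, the keeper is closed against its stop, the visible bystanders are in place, and the arm is clear; no verdict came back.

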